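Square up a circuit board on a corner jig, then lay it in its nest

TASK

Slide the small circuit board, without picking it up, out from under the lamp and across the jig into the corner between its two stops, so that its end lies flush along the ledge and its side touches the side stop. Then grip it there, lift it straight up clear of the jig, and lower it gently between the four corner angles of the nest on the level aluminium mounting plate, flat and either way round, and let go. Leave the other things on the bench where they are.

Things in the scene. Friction and masses are not known exactly. Their poses are not given: they have to be found in the camera images.
- board_mid (a point): Small circuit board with a moulded base on the jig plate, partly under the lamp: rigid green slab 64 mm (its x) x 48 mm (its y) x 8 mm (its z, out of its top), 45 g, x roughly along the corner's x. Point: centre of the slab, 4 mm over its underside. On top a white connector 7 mm high near the +x end, a 7 mm high metal can near the -x end. Bare long edges: grip across the 48 mm width.
- corner (a point): Inner corner of the jig's two stops, on the top of the flat level aluminium plate (10 mm thick). Axes: x along the plate away from the ledge towards the lamp, y left when looking along x, z up. Ledge (dark steel): 9 mm high, x -10 to 0, y -54 to 8 mm. Side stop: 9 mm high, x 0 to 14, y 0 to 10 mm. Plate: x -30 to 235, y -150 to 50 mm. Board home: its centre at x 32, y -24, z 4 mm, long side along x. Fixed.
- lamp (a point): Middle of the jig's fixed lamp bar: 170 mm long (along the corner's y), 24 mm wide, 16 mm high, 218 mm above the jig plate, 150 mm along x and -50 mm along y from the corner, on a thin arm from a post at x 265, y -50 mm. A tool held upright behind the board meets it; one leaning 30 to 45 degrees, its tip reaching under the bar from the ledge's side, clears it.
- nest (a point): Centre of the nest, on the top surface of the fixed, level aluminium mounting plate (4 mm thick). Axes: x along the nest, z up. Four dark steel corner angles, 5 mm high, 3 mm thick, bound 72 x 56 mm (x, y) and leave the middle 47 mm of the long sides open for fingers. Board in place: centre 4 mm above this point, long side along x, either way round.
- bracket: small loose bent aluminium angle bracket, 30 x 24 x 25 mm high, lying on the mounting plate beyond the nest; leave alone
- screwdriver: screwdriver lying on the bench beside the mounting plate; leave alone
- big_board: another, larger circuit board, 90 x 60 x 6 mm, lying flat on the bench to the right of the jig; leave alone
- solder_reel: small grey plastic reel standing on end, 54 mm across, 38 mm high, on the bench to the left of the jig; leave alone
- flux_jar: small jar with a black cap, on the bench to the left of the jig, 48 mm across, 50 mm high; leave alone
There are look-alikes about, which are no part of the job. What is shaped like the part that bears board_mid but black or brown is not meant.

How it is judged:
By the outcome, as a careful person would: the job done as asked, in the order asked, and still so for the second after the job is handed in, with the robot touching nothing.
It also fails if it takes over 72 s, if anything falls off the work surface, if the arm or the gripper's body presses on something with over 40 N, if the wrist force passes 120 N, or if a joint passes its speed limit or range.

ROBOT

A 6-joint arm with a two-finger parallel gripper is mounted at the origin on the work surface. World frame = base frame: x ahead of the robot, y to its left, z up, the work surface at z = 0. Lengths are in m, angles in rad, forces in N, time in s.
With the tool pointing down it reaches from about 0.275 to 0.85 m from the base axis. Payload 19 kg.
Tool frame: the origin (TCP) lies on the front face of the gripper's body, between the roots of the fingers; the fingertips stand 73 mm ahead of it and the grasp point (between the pads) lies 54 mm ahead of it; z points along the fingers, y is the line along which they close (so a half turn about z gives the same grasp; the last joint's range is limited). The gripper opens to 85 mm and grips with 20 to 120 N. Pads are 22 mm wide; open, the fingers measure 114 mm over their backs; the gripper's body (76 mm by 85 mm) begins 54 mm behind the grasp point. The pads swing forward as they close: fully open they stand 13 mm farther back than shut.
Start: joints at [-1.246, 0.15, 1.437, -0, 1.554, -0.134], TCP at [0.255, -0.516, 0.304] pointing down, gripper open.
Joint ranges: [-2.8, 2.8], [-0.68, 2.1], [0.12, 2.68], [-1.39, 4.53], [0.16, 2.79], [-2.81, 2.81]. Speed limits (rad/s): [1.89, 1.89, 2.22, 3.01, 3.01, 3.01].

INTERFACE

Orientations are given as a rotation vector (axis times angle).
In Python, from rig import readout, vision, robot gives the robot as it stands. The module is installed in compiled form; this text tells all that it offers.
- The arm moves only by the tool arm_command, never from a script. Its argument "moves" is a list of rows, each a list of 3 entries, a list of its own where there are three numbers: the shift along the world's x, y, z in m, then the turn, a rotation vector about the world's x, y, z in rad, then the opening, from 0 (shut) to 1 (fully open). In form: [[[dx, dy, dz], [ax, ay, az], grip], ...]. A call has exactly 10 rows; each row shifts and turns the commanded pose from where the row before left it; what a row does not reach is not made up. A row lasts 1/8 s, in which the tool goes at most 62.5 mm and 10.7 degrees, less where a joint would pass 70% of its speed; a pose out of reach is approached as far as the arm can. A call with a gripper value outside its range is refused whole. The fingers move at their own pace and stop on an object; "newtons" is the grip in N (left out, the last holds). Time passes only in rows, so rows that do not move let the fingers close, or fill a call up. It gives the time, the measured TCP pose, the force, the opening and the grip force at its end, in the units of the state.
- readout.state(): the state, without advancing time (a new reading comes with each control period).
- vision.snapshot(name): name is "side" or "top"; returns the picture (480x640x3 uint8, red, green, blue); there is no depth.
- vision.camera_params(name): a dict with "camera_matrix" (3x3 intrinsics, pixels), "dist" ([k1, k2, p1, p2, k3] as OpenCV has them; the pictures are not rectified), "origin" and "orientation" of the camera in the world. Camera axes: x right, y down, z forward; pixel columns grow to the right and rows downward; lengths in m; the calibration is good to about 2 mm. A picture is of the moment at which its call begins. camera_params takes no time and is no camera call.
- robot.finish_job(): hands the job in; it is judged then, once.
The state is a dict: "clock": time; "qpos": joint angles; "dq": joint speeds; "joint_efforts": joint torques, N m; "tool_pos": TCP position; "tcp_rot": TCP orientation; "contact_force": force on the tool from outside, world axes, zero at the start; "ft_torque": the same for the moment, N m; "grip_width": finger opening in m; "finger_force": force on a finger pad.
Only numpy, scipy, OpenCV 4.12 (cv2) and the standard library are available. Lean on these libraries where they do the work, as an engineer would, in place of code of your own. Each camera call takes 0.05 s, during which the arm holds its last target. There are 200 camera calls.

## Working session

There is one attempt and no reset: what is moved stays moved. The work goes in short steps, Python scripts to look and compute and a tool call to move; the robot and the scene stay as the last step left them, time stands still between calls to the robot, and variables do not carry over. Pictures are saved under pics/ and viewed, at most 10 in all, crops included, and the job is handed in when it is done.

Besides the shell and the picture viewer there is one more tool, called after "Emit:" as name([rows], argument=value, ...), one row to a line, values as JSON. arm_command: Moves the arm, as the interface text tells. Its arguments: {"type":"object","properties":{"moves":{"type":"array"},"newtons":{"type":"number"}},"required":["moves"]}

```bash
mkdir -p pics; python3 - <<'E'
from rig import readout, vision
import cv2
for n in("side","top"):
    im=vision.snapshot(n); cv2.imwrite(f"pics/{n}0.png",im[:,:,::-1])
    p=vision.camera_params(n); print(n,{k:(v.tolist() if hasattr(v,'tolist') else v) for k,v in p.items()})
print(readout.state())
E
```

```text
side {'camera_matrix': [[490.4817304603202, 0.0, 312.50217205566366], [0.0, 490.4817304603202, 237.39657077028255], [0.0, 0.0, 1.0]], 'dist': [-0.009426636768247782, 0.0, 0.0, 0.0, 0.0], 'origin': [0.1623096791849881, 0.6079486214242689, 0.7781658151064129], 'orientation': [-0.7914533252242896, 2.5235267060538376, -1.1804590817203906]}
top {'camera_matrix': [[571.4009140967944, 0.0, 318.0922502335417], [0.0, 571.4009140967944, 230.34372435083986], [0.0, 0.0, 1.0]], 'dist': [-0.11719049976225455, 0.0, 0.0, 0.0, 0.0], 'origin': [0.4291565087540192, -0.0260940824877394, 1.2748690231577084], 'orientation': [-2.1236978356751384, 2.1657854408094828, -0.11089794351280811]}
{'clock': 0.1, 'qpos': array([-1.24597521e+00,  1.50906453e-01,  1.43795156e+00,  2.03680200e-05,
        1.55378212e+00, -1.34006553e-01]), 'dq': array([ 0.00041555,  0.00043162, -0.00256591, -0.00139677,  0.00121364,
       -0.00156643]), 'joint_efforts': array([ 6.01183798e-03, -7.14381552e+01, -5.71792459e+01, -1.04984019e-04,
        7.28526735e-03, -2.91482661e-05]), 'tool_pos': array([ 0.25460434, -0.51540333,  0.30336028]), 'tcp_rot': array([-3.05826533e+00, -7.14181284e-01,  1.24857786e-04]), 'contact_force': array([-0.70930251, -0.26478046,  0.63869874]), 'ft_torque': array([-0.03617764,  0.00939881, -0.06596825]), 'finger_force': 0.0, 'grip_width': 0.08561628247420214}
```

View pics/side0.png

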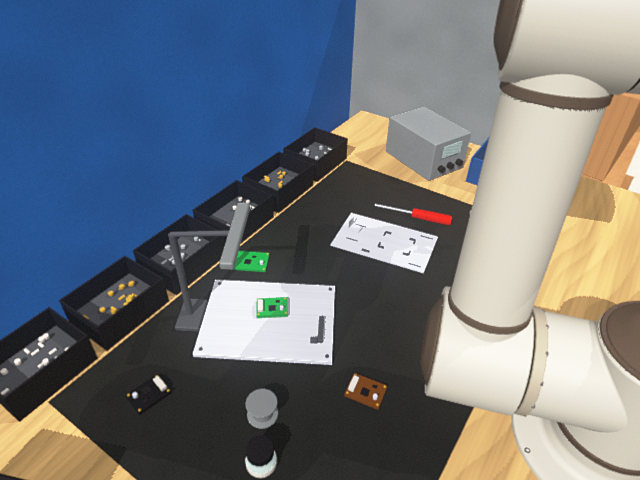

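View pics/top0.png

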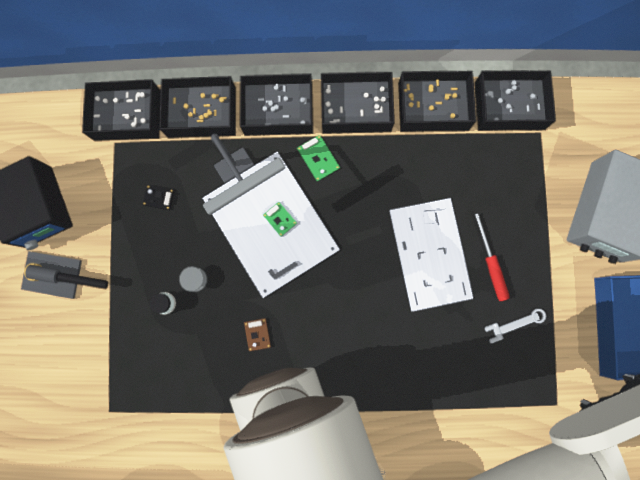

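The side view shows the green board on the jig at (272,307) and the ledge and stop at (318,330). The nest is at about (397,243). In the top view the board is at (280,219), the corner at about (280,270) and the nest at about (433,252).
These could be mistaken for the board, given as top/side pixels:
- The larger green board, (318,158)/(252,261), lies on the bench right of the jig.
- The black one is at (160,196)/(149,393).
- The brown one is at (258,335)/(366,391).

I choose the small green one on the jig plate, (280,219)/(272,307), and check it in a crop.

```bash
cat > h.py <<'E'
import numpy as np, cv2
from scipy.spatial.transform import Rotation as R
from rig import readout, vision, robot
def cam(n):
    p=vision.camera_params(n); return np.array(p["camera_matrix"]),np.array(p["dist"]),np.array(p["origin"]),R.from_rotvec(p["orientation"]).as_matrix()
def plane(n,uv,z):
    K,d,o,M=cam(n); q=cv2.undistortPoints(np.array(uv,float).reshape(-1,1,2),K,d).reshape(-1,2)
    r=np.c_[q,np.ones(len(q))]@M.T
    return o+r*((z-o[2])/r[:,2])[:,None]
def proj(n,P):
    K,d,o,M=cam(n); Q=(np.array(P,float).reshape(-1,3)-o)@M
    return cv2.projectPoints(Q,np.zeros(3),np.zeros(3),K,d)[0].reshape(-1,2)
def green(im,roi):
    h=cv2.cvtColor(im,cv2.COLOR_RGB2HSV); m=cv2.inRange(h,(45,100,40),(80,255,255))
    k=np.zeros_like(m); x0,y0,x1,y1=roi; k[y0:y1,x0:x1]=m[y0:y1,x0:x1]; return k
def bigc(m): return max(cv2.findContours(m,cv2.RETR_EXTERNAL,cv2.CHAIN_APPROX_NONE)[0],key=cv2.contourArea)
E
python3 - <<'E'
from h import *
t=cv2.imread("pics/top0.png"); s=cv2.imread("pics/side0.png")
a=cv2.resize(t[195:295,235:335],(400,400),interpolation=2)
b=cv2.resize(t[215:295,395:475],(400,400),interpolation=2)
c=cv2.resize(s[285:350,240:340],(400,200),interpolation=2)
d=cv2.resize(s[205:275,330:440],(400,200),interpolation=2)
cv2.imwrite("pics/crop.png",np.vstack([np.hstack([a,b]),np.hstack([c,d])]))
# jig and mounting plate corners, by brightness
h=cv2.cvtColor(t,cv2.COLOR_BGR2HSV); m=cv2.inRange(h,(0,0,130),(180,60,255))
cv,hh=[],0
for roi,z in(((205,150,345,300),.010),((385,195,480,315),.004)):
    k=np.zeros_like(m); x0,y0,x1,y1=roi;k[y0:y1,x0:x1]=m[y0:y1,x0:x1]
    q=bigc(k); r=cv2.minAreaRect(q); print(r)
    ap=cv2.approxPolyDP(q,6,True).reshape(-1,2); print(ap.tolist(), plane("top",ap,z).round(4).tolist())
for n,roi,im in(("top",(255,195,305,245),t),("side",(245,285,300,325),s)):
    q=bigc(green(im[:,:,::-1].copy(),roi)); r=cv2.minAreaRect(q); print(n,r, plane(n,[r[0]],.018), plane(n,cv2.boxPoints(r),.018).round(4).tolist())
E
```

```text
((269.17822265625, 224.2822265625), (117.34496307373047, 92.20278930664062), 57.7243537902832)
[[277, 152], [205, 196], [209, 213], [284, 168], [212, 214], [262, 297], [338, 250]] [[0.773, 0.0928, 0.01], [0.6748, 0.2579, 0.01], [0.6355, 0.2483, 0.01], [0.7351, 0.0771, 0.01], [0.6331, 0.2414, 0.01], [0.4448, 0.129, 0.01], [0.5458, -0.0412, 0.01]]
((430.9658203125, 254.00733947753906), (104.34548950195312, 63.62699890136719), 77.90524291992188)
[[450, 198], [390, 210], [412, 311], [472, 298]] [[0.6589, -0.2972, 0.004], [0.6342, -0.1603, 0.004], [0.4077, -0.2016, 0.004], [0.4331, -0.3362, 0.004]]
top ((279.5737609863281, 218.68850708007812), (27.399892807006836, 20.485902786254883), 50.19443130493164) [[0.61772207 0.08748111 0.018     ]] [[0.6275, 0.1247, 0.018], [0.6564, 0.0892, 0.018], [0.608, 0.0505, 0.018], [0.5793, 0.0858, 0.018]]
side ((271.3327331542969, 306.98614501953125), (19.150049209594727, 31.306167602539062), 87.61405944824219) [[0.6147536  0.09152412 0.018     ]] [[0.6578, 0.0913, 0.018], [0.6063, 0.0506, 0.018], [0.5733, 0.0918, 0.018], [0.6229, 0.1307, 0.018]]
```

View pics/crop.png

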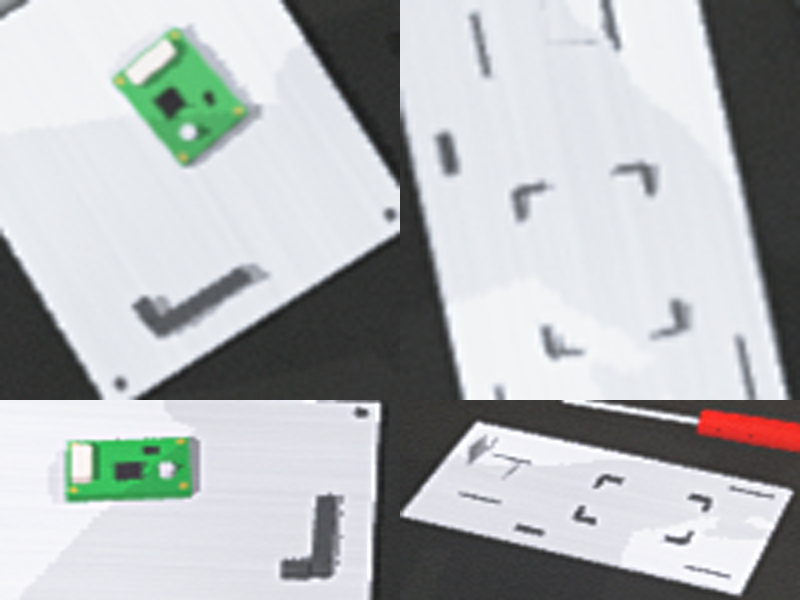

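The crop confirms the choice: the green board has a white connector at its far end and a can at its near end. In the top view the ledge runs from about (272,276) to (300,263), with the side stop near (271,271). Next I measure the corner and the nest in both views.

```bash
python3 - <<'E'
from h import *
t=cv2.imread("pics/top0.png"); s=cv2.imread("pics/side0.png")
def blobs(im,roi,thr,amin,amax):
    g=cv2.cvtColor(im,cv2.COLOR_BGR2GRAY); x0,y0,x1,y1=roi; f=4
    G=cv2.resize(g[y0:y1,x0:x1],None,fx=f,fy=f,interpolation=cv2.INTER_CUBIC)
    for c in cv2.findContours((G<thr).astype(np.uint8),cv2.RETR_EXTERNAL,cv2.CHAIN_APPROX_NONE)[0]:
        a=cv2.contourArea(c)/f/f
        if amin<a<amax: yield a,(cv2.approxPolyDP(c,5,True).reshape(-1,2)+.5)/f-.5+[x0,y0]
for n,im,roi in(("top",t,(258,255,306,283)),("side",s,(300,305,333,349))):
    for a,p in blobs(im,roi,110,40,500): print(n,round(a),p.round(1).tolist(),plane(n,p,.019)[:,:2].round(4).tolist())
for n,im,roi in(("top",t,(410,240,452,293)),("side",s,(365,222,425,262))):
    P=[]
    for a,p in blobs(im,roi,130,2,80):
        w=plane(n,p,.009)[:,:2]; print(n,round(a,1),w.round(4).tolist()); P.append(w)
    P=np.vstack(P).astype(np.float32); r=cv2.minAreaRect(P); print(n,r)
# plate fit from top
x=np.array([.5458,-.0412]);a=np.array([.4448,.129]);d=np.array([.6331,.2414])
print(np.degrees(np.arctan2(*(d-a)[::-1])),np.degrees(np.arctan2(*(x-a)[::-1]))+90)
E
```

```text
top 101 [[305.4, 271.1], [287.9, 282.4], [305.4, 282.4]] [[0.4998, 0.0317], [0.4758, 0.0705], [0.4751, 0.0321]]
top 110 [[296.6, 263.6], [293.6, 262.1], [275.4, 273.9], [270.9, 269.4], [268.6, 271.4], [275.9, 277.9]] [[0.5167, 0.0507], [0.5201, 0.0573], [0.495, 0.0979], [0.5051, 0.1077], [0.5007, 0.1128], [0.4862, 0.0969]]
side 151 [[323.1, 316.1], [319.1, 316.6], [317.9, 335.4], [310.6, 337.1], [310.6, 342.1], [322.4, 340.6]] [[0.5132, 0.0515], [0.5191, 0.0572], [0.4944, 0.0981], [0.5035, 0.1097], [0.4967, 0.1196], [0.4802, 0.1036]]
top 3.4 [[0.4739, -0.2289], [0.4634, -0.2324]]
top 5.2 [[0.4847, -0.2872], [0.4737, -0.2879], [0.4741, -0.2907]]
top 7.8 [[0.5383, -0.2297], [0.5352, -0.2179], [0.5246, -0.2197], [0.5329, -0.2195]]
top 8.0 [[0.5453, -0.2658], [0.544, -0.2747], [0.5344, -0.2788], [0.5456, -0.277]]
top ((0.5050501227378845, -0.25387245416641235), (0.0745544508099556, 0.06069883704185486), 10.825014114379883)
side 51.5 [[0.5403, -0.1647], [0.5309, -0.1482], [0.4973, -0.1718]]
side 9.7 [[0.4614, -0.2406], [0.4709, -0.2242], [0.4599, -0.2255]]
side 5.7 [[0.5523, -0.1854], [0.5496, -0.1808], [0.5405, -0.1839]]
side 12.9 [[0.5364, -0.2291], [0.5327, -0.2136], [0.5189, -0.2144], [0.5229, -0.2205], [0.5302, -0.2177]]
side 11.4 [[0.4825, -0.2865], [0.4815, -0.2803], [0.4723, -0.2822], [0.4659, -0.273], [0.471, -0.2877]]
side 11.3 [[0.5416, -0.2578], [0.5406, -0.2715], [0.5308, -0.2713], [0.532, -0.2776], [0.5434, -0.2755]]
side ((0.5074602961540222, -0.21728485822677612), (0.09757257252931595, 0.13037365674972534), 7.878868579864502)
30.833814031321673 30.6857202697339
```

Emit:
arm_command([
  [[0.023, 0.042, 0], [0, 0, 0.008], 0.235],
  [[0.023, 0.042, 0], [0, 0, 0.008], 0.235],
  [[0.023, 0.042, 0], [0, 0, 0.008], 0.235],
  [[0.023, 0.042, 0], [0, 0, 0.008], 0.235],
  [[0.023, 0.042, 0], [0, 0, 0.008], 0.235],
  [[0.023, 0.042, 0], [0, 0, 0.008], 0.235],
  [[0.023, 0.042, 0], [0, 0, 0.008], 0.235],
  [[0.023, 0.042, 0], [0, 0, 0.008], 0.235],
  [[0.023, 0.042, 0], [0, 0, 0.008], 0.235],
  [[0.023, 0.042, 0], [0, 0, 0.006], 0.235],
], newtons=30)

```text
clock: 1.35
tool_pos: [0.4851, -0.094, 0.3037]
tcp_rot: [-3.029, -0.833, 0.0]
contact_force: [0.2, -1.6, -0.3]
grip_width: 0.0195
finger_force: 0.0
```

Emit:
arm_command([
  [[0.0155, 0.0275, 0], [0.052, -0.0875, 0], 0.235],
  [[0.0155, 0.0275, 0], [0.052, -0.0875, 0], 0.235],
  [[0.0155, 0.0275, 0], [0.052, -0.0875, 0], 0.235],
  [[0.0155, 0.0275, 0], [0.052, -0.0875, 0], 0.235],
  [[0.0155, 0.0275, 0], [0.052, -0.0875, 0], 0.235],
  [[0.0155, 0.0275, 0], [0.052, -0.0875, 0], 0.235],
  [[0, 0, -0.03], [0, 0, 0], 0.235],
  [[0, 0, -0.03], [0, 0, 0], 0.235],
  [[0, 0, 0], [0, 0, 0], 0.235],
  [[0, 0, 0], [0, 0, 0], 0.235],
])

```text
clock: 2.6
tool_pos: [0.578, 0.0694, 0.2451]
tcp_rot: [-2.751, -0.757, -0.869]
contact_force: [-0.3, -0.0, -0.8]
grip_width: 0.0201
finger_force: 0.0
```

```bash
cat >> h.py <<'E'
C=np.array([.495,.0985,.010]); J=R.from_euler('z',30.8,degrees=True).as_matrix()
def tip():
    s=readout.state(); M=R.from_rotvec(s["tcp_rot"]).as_matrix()
    f=lambda L:((s["tool_pos"]+M[:,2]*L-C)@J*1000).round(1)
    print("t",s["clock"],"tcp",s["tool_pos"].round(4),"jig tip",f(.073),"jig tcp",f(0),"z in jig",(M[:,2]@J).round(3),"y in jig",(M[:,1]@J).round(3),"F jig",(s["contact_force"]@J).round(1),"q",s["qpos"].round(2),"w",round(s["grip_width"],4))
E
python3 -c "from h import *; tip()"
```

```text
t 2.6 tcp [0.578  0.0694 0.2451] jig tip [ 98.3 -67.6 175.4] jig tcp [ 56.4 -67.5 235.1] z in jig [ 0.574 -0.001 -0.819] y in jig [-0.001 -1.     0.001] F jig [-0.3  0.1 -0.8] q [-0.18 -0.04  1.85  0.5   0.91  0.63] w 0.0201
```

Emit:
arm_command([
  [[0, 0, -0.04], [0, 0, 0], 0.235],
  [[0, 0, -0.04], [0, 0, 0], 0.235],
  [[0, 0, -0.04], [0, 0, 0], 0.235],
  [[0, 0, -0.02], [0, 0, 0], 0.235],
  [[0.015, 0.009, 0], [0, 0, 0], 0.235],
  [[0.015, 0.009, 0], [0, 0, 0], 0.235],
  [[0.0155, 0.009, 0], [0, 0, 0], 0.235],
  [[0, 0.0, 0], [0, 0, 0], 0.235],
  [[0, 0, 0], [0, 0, 0], 0.235],
  [[0, 0, 0], [0, 0, 0], 0.235],
])

```text
clock: 3.85
tool_pos: [0.6228, 0.0964, 0.1039]
tcp_rot: [-2.751, -0.757, -0.867]
contact_force: [-0.9, 0.1, 0.6]
grip_width: 0.0199
finger_force: 0.0
```

```bash
python3 - <<'E'
from h import *
tip()
s=vision.snapshot("side")
cv2.imwrite("pics/s1.png",cv2.resize(s[190:370,160:400,::-1],(720,540),interpolation=2))
E
```

```text
t 3.85 tcp [0.6228 0.0964 0.1039] jig tip [150.6 -67.3  34.1] jig tcp [108.7 -67.3  93.9] z in jig [ 0.573 -0.001 -0.819] y in jig [-0.001 -1.     0.   ] F jig [-0.7  0.6  0.6] q [-0.11  0.22  1.9   0.64  0.62  0.48] w 0.0199
```

View pics/s1.png

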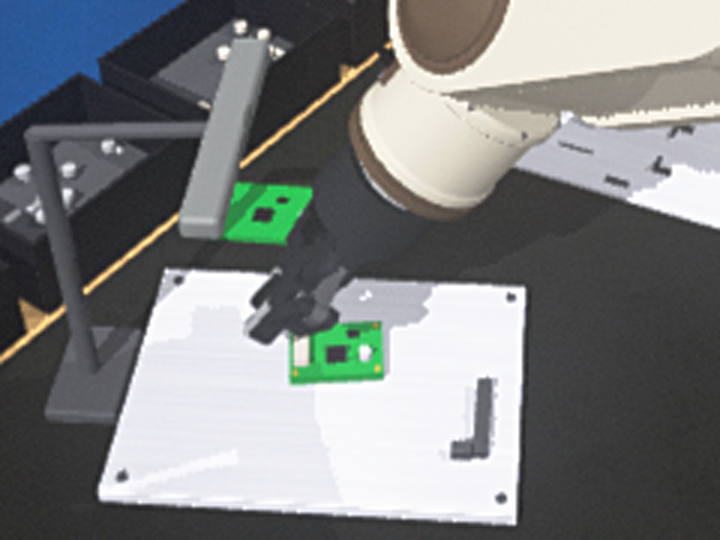

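Emit:
arm_command([
  [[0, 0, -0.012], [0, 0, 0], 0.235],
  [[0, 0, -0.01], [0, 0, 0], 0.235],
  [[0, 0, -0.002], [0, 0, 0], 0.235],
  [[-0.0043, -0.0026, 0], [0, 0, 0], 0.235],
  [[-0.0043, -0.0026, 0], [0, 0, 0], 0.235],
  [[-0.0043, -0.0026, 0], [0, 0, 0], 0.235],
  [[-0.0043, -0.0026, 0], [0, 0, 0], 0.235],
  [[-0.0043, -0.0026, 0], [0, 0, 0], 0.235],
  [[-0.0043, -0.0026, 0], [0, 0, 0], 0.235],
  [[0, 0, 0], [0, 0, 0], 0.235],
])

```text
clock: 5.15
tool_pos: [0.5971, 0.0807, 0.0799]
tcp_rot: [-2.751, -0.756, -0.867]
contact_force: [0.1, 0.2, 0.4]
grip_width: 0.0201
finger_force: 0.0
```

```bash
python3 - <<'E'
from h import *
tip()
s=vision.snapshot("side")
cv2.imwrite("pics/s2.png",cv2.resize(s[190:370,160:400,::-1],(720,540),interpolation=2))
E
```

```text
t 5.15 tcp [0.5971 0.0807 0.0799] jig tip [120.5 -67.7  10.1] jig tcp [ 78.6 -67.6  69.9] z in jig [ 0.573 -0.001 -0.819] y in jig [-0.001 -1.     0.   ] F jig [0.2 0.2 0.4] q [-0.15  0.21  1.97  0.71  0.59  0.36] w 0.0201
```

View pics/s2.png

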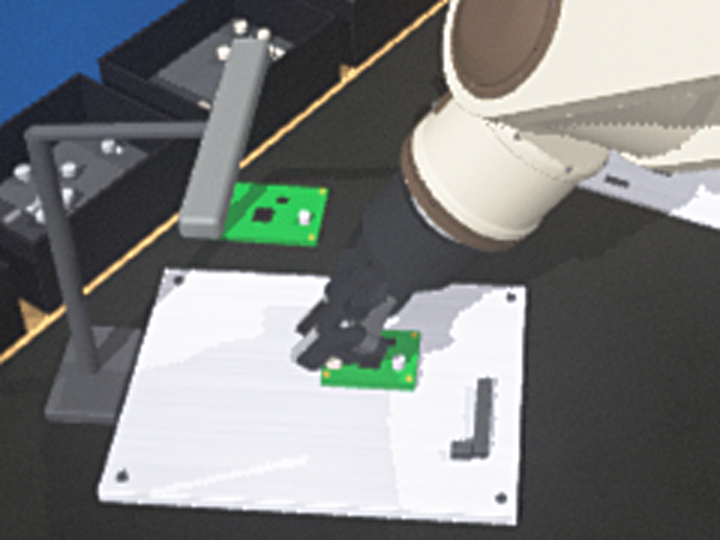

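The board moved with the fingers: its near edge went from crop x 385 to 418. The tool is clear of the lamp, so I keep pushing.

Emit:
arm_command([
  [[-0.0047, -0.0028, 0], [0, 0, 0], 0.235],
  [[-0.0047, -0.0028, 0], [0, 0, 0], 0.235],
  [[-0.0047, -0.0028, 0], [0, 0, 0], 0.235],
  [[-0.0047, -0.0028, 0], [0, 0, 0], 0.235],
  [[-0.0047, -0.0028, 0], [0, 0, 0], 0.235],
  [[-0.0047, -0.0028, 0], [0, 0, 0], 0.235],
  [[0, 0, 0], [0, 0, 0], 0.235],
  [[0.01, 0.006, 0.005], [0, 0, 0], 0.235],
  [[0, 0, 0.04], [0, 0, 0], 0.235],
  [[0, 0, 0.04], [0, 0, 0], 0.235],
])

```text
clock: 6.45
tool_pos: [0.5796, 0.0705, 0.166]
tcp_rot: [-2.752, -0.757, -0.866]
contact_force: [0.4, -0.9, -0.1]
grip_width: 0.0203
finger_force: 0.0
```

Emit:
arm_command([
  [[-0.02, -0.02, 0.02], [-0.052, 0.0875, 0], 0.235],
  [[-0.02, -0.03, 0], [-0.052, 0.0875, 0], 0.235],
  [[-0.02, -0.03, 0], [-0.052, 0.0875, 0], 0.235],
  [[0, -0.03, 0], [-0.052, 0.0875, 0], 0.235],
  [[0, -0.03, 0], [-0.052, 0.0875, 0], 0.235],
  [[0, -0.02, 0], [-0.052, 0.0875, 0], 0.235],
  [[0, 0, 0], [0, 0, -0.17], 0.235],
  [[0, 0, 0], [0, 0, -0.17], 0.235],
  [[0, 0, 0], [0, 0, -0.17], 0.235],
  [[0, 0, 0], [0, 0, -0.17], 0.235],
])

```text
clock: 7.7
tool_pos: [0.5199, -0.0898, 0.1852]
tcp_rot: [3.132, -0.234, 0.001]
contact_force: [0.1, -0.7, -0.1]
grip_width: 0.02
finger_force: 0.0
```

```bash
cat >> h.py <<'E'
def board():
    for n in("top","side"):
        im=vision.snapshot(n); Q=C+np.array([[-.035,.055,0],[-.035,-.13,0],[.14,-.13,0],[.14,.055,0]])@J.T
        k=np.zeros(im.shape[:2],np.uint8); cv2.fillPoly(k,[proj(n,Q).astype(int)],255)
        m=cv2.morphologyEx(green(im,(0,0,640,480))&k,cv2.MORPH_CLOSE,np.ones((7,7)))
        if not m.any(): print(n,"hidden"); continue
        w=((plane(n,bigc(m).reshape(-1,2),.018)-C)@J)[:,:2]*1000
        r=cv2.minAreaRect(w.astype(np.float32)); print(n,np.round(r[0],1),np.round(r[1],1),round(r[2],1),cv2.boxPoints(r).round(0).tolist())
E
python3 -c "from h import *; tip(); board()"
```

```text
t 7.7 tcp [ 0.5199 -0.0898  0.1852] jig tip [ -75.  -174.6  102.2] jig tcp [ -75.  -174.5  175.2] z in jig [ 0.    -0.001 -1.   ] y in jig [-0.634 -0.773  0.001] F jig [-0.3 -0.6 -0.1] q [-0.32  0.12  1.71 -0.    1.3   1.4 ] w 0.02
top [ 41.8 -68.3] [61.1 46. ] 0.1 [[11.0, -45.0], [11.0, -91.0], [72.0, -91.0], [72.0, -45.0]]
side [ 41.5 -63.9] [52.6 64. ] 89.8 [[9.0, -90.0], [73.0, -90.0], [74.0, -38.0], [10.0, -38.0]]
```

Emit:
arm_command([
  [[0.014, 0.0222, 0], [0, 0, -0.177], 0.235],
  [[0.014, 0.0222, 0], [0, 0, -0.177], 0.235],
  [[0.014, 0.0222, 0], [0, 0, -0.177], 0.235],
  [[0.014, 0.0222, 0], [0, 0, -0.177], 0.235],
  [[0.014, 0.0222, 0], [0, 0, -0.176], 0.235],
  [[0, 0, -0.035], [0, 0, 0], 0.235],
  [[0, 0, -0.035], [0, 0, 0], 0.235],
  [[0, 0, -0.02], [0, 0, 0], 0.235],
  [[0, 0, 0], [0, 0, 0], 0.235],
  [[0, 0, 0], [0, 0, 0], 0.235],
])

```text
clock: 9.05
tool_pos: [0.5898, 0.0211, 0.0959]
tcp_rot: [-2.737, 1.541, -0.002]
contact_force: [0.1, -0.2, 0.2]
grip_width: 0.0206
finger_force: 0.0
```

```bash
python3 -c "from h import *; tip()"
```

```text
t 9.05 tcp [0.5898 0.0211 0.0959] jig tip [  41.9 -115.    12.9] jig tcp [  41.8 -115.    85.9] z in jig [ 0.001 -0.001 -1.   ] y in jig [-1.    -0.008 -0.001] F jig [-0.  -0.2  0.2] q [-0.09  0.33  1.65 -0.    1.15  2.5 ] w 0.0206
```

Emit:
arm_command([
  [[0, 0, -0.0095], [0, 0, -0.008], 0.235],
  [[-0.0034, 0.0058, 0], [0, 0, 0], 0.235],
  [[-0.0034, 0.0058, 0], [0, 0, 0], 0.235],
  [[-0.0034, 0.0058, 0], [0, 0, 0], 0.235],
  [[-0.0034, 0.0058, 0], [0, 0, 0], 0.235],
  [[-0.0034, 0.0058, 0], [0, 0, 0], 0.235],
  [[-0.0034, 0.0058, 0], [0, 0, 0], 0.235],
  [[-0.0034, 0.0058, 0], [0, 0, 0], 0.235],
  [[-0.0026, 0.0043, 0], [0, 0, 0], 0.235],
  [[0, 0, 0], [0, 0, 0], 0.235],
])

```text
clock: 10.3
tool_pos: [0.5625, 0.0663, 0.0854]
tcp_rot: [-2.73, 1.554, 0.0]
contact_force: [-0.3, 0.1, -0.2]
grip_width: 0.02
finger_force: 0.0
```

```bash
python3 - <<'E'
from h import *
tip(); board()
E
```

```text
t 10.3 tcp [0.5625 0.0663 0.0854] jig tip [ 41.5 -62.2   2.4] jig tcp [ 41.5 -62.2  75.4] z in jig [ 0.  0. -1.] y in jig [-1.     0.002 -0.   ] F jig [-0.2  0.2 -0.2] q [-0.02  0.3   1.72  0.    1.12  2.59] w 0.02
top [ 22.9 -18.3] [52.2 23.6] 49.6 [[-3.0, -30.0], [15.0, -46.0], [49.0, -6.0], [31.0, 9.0]]
side [ 41.8 -23.2] [52.5 64. ] 89.8 [[10.0, -49.0], [74.0, -50.0], [74.0, 3.0], [10.0, 3.0]]
```

Emit:
arm_command([
  [[0.0052, -0.0086, 0], [0, 0, 0], 0.235],
  [[0, 0, 0.04], [0, 0, 0.1], 0.235],
  [[0, 0, 0.04], [0, 0, 0.173], 0.235],
  [[-0.0021, 0.0056, 0], [0, 0, 0.173], 0.235],
  [[-0.0021, 0.0056, 0], [0, 0, 0.173], 0.235],
  [[-0.0021, 0.0056, 0], [0, 0, 0.173], 0.235],
  [[-0.0021, 0.0056, 0], [0, 0, 0.173], 0.235],
  [[-0.0021, 0.0056, 0], [0, 0, 0.173], 0.235],
  [[-0.0021, 0.0056, 0], [0, 0, 0.173], 0.235],
  [[-0.0021, 0.0056, 0], [0, 0, 0.173], 0.235],
])

```text
clock: 11.65
tool_pos: [0.5536, 0.0961, 0.1653]
tcp_rot: [-3.061, -0.707, 0.0]
contact_force: [0.7, 0.3, 0.6]
grip_width: 0.0202
finger_force: 0.0
```

Emit:
arm_command([
  [[-0.0021, 0.0056, 0], [0, 0, 0.087], 0.235],
  [[0, 0, 0], [0.052, -0.0875, 0], 0.235],
  [[0, 0, 0], [0.052, -0.0875, 0], 0.235],
  [[0, 0, 0], [0.052, -0.0875, 0], 0.235],
  [[0, 0, 0], [0.052, -0.0875, 0], 0.235],
  [[0, 0, 0], [0.052, -0.0875, 0], 0.235],
  [[0, 0, 0], [0.052, -0.0875, 0], 0.235],
  [[0, 0, -0.04], [0, 0, 0], 0.235],
  [[0, 0, 0], [0, 0, 0], 0.235],
  [[0, 0, 0], [0, 0, 0], 0.235],
])

```text
clock: 12.9
tool_pos: [0.5518, 0.1019, 0.1265]
tcp_rot: [-2.751, -0.755, -0.868]
contact_force: [-0.1, 0.5, -0.0]
grip_width: 0.02
finger_force: 0.0
```

```bash
python3 -c "from h import *; tip()"
```

```text
t 12.9 tcp [0.5518 0.1019 0.1265] jig tip [ 92.5 -26.3  56.7] jig tcp [ 50.6 -26.2 116.5] z in jig [ 0.574 -0.001 -0.819] y in jig [-0.002 -1.     0.   ] F jig [ 0.1  0.5 -0. ] q [-0.11  0.05  2.04  0.62  0.64  0.5 ] w 0.02
```

Emit:
arm_command([
  [[0, 0, -0.03], [0, 0, 0], 0.235],
  [[0, 0, -0.017], [0, 0, 0], 0.235],
  [[0, 0, 0], [0, 0, 0], 0.235],
  [[-0.0021, -0.0013, 0], [0, 0, 0], 0.235],
  [[-0.0021, -0.0013, 0], [0, 0, 0], 0.235],
  [[-0.0021, -0.0013, 0], [0, 0, 0], 0.235],
  [[-0.0021, -0.0013, 0], [0, 0, 0], 0.235],
  [[-0.0021, -0.0013, 0], [0, 0, 0], 0.235],
  [[-0.0021, -0.0013, 0], [0, 0, 0], 0.235],
  [[0, 0, 0], [0, 0, 0], 0.235],
])

```text
clock: 14.15
tool_pos: [0.5391, 0.0944, 0.0792]
tcp_rot: [-2.751, -0.755, -0.87]
contact_force: [7.1, 5.7, 3.9]
grip_width: 0.02
finger_force: 4.7
```

```bash
python3 -c "from h import *; tip();board()"
```

```text
t 14.15 tcp [0.5391 0.0944 0.0792] jig tip [ 77.7 -26.2   9.5] jig tcp [ 35.8 -26.1  69.2] z in jig [ 0.575 -0.001 -0.818] y in jig [-0.002 -1.     0.   ] F jig [9.  1.3 3.9] q [-0.13  0.1   2.1   0.74  0.56  0.34] w 0.02
top hidden
side [ 32.8 -22.6] [64.8 51.2] 3.3 [[-1.0, 1.0], [2.0, -50.0], [67.0, -46.0], [64.0, 5.0]]
```

Emit:
arm_command([
  [[0.01, 0.006, 0.003], [0, 0, 0], 0.235],
  [[0, 0, 0.03], [0, 0, 0], 0.235],
  [[0, 0, 0.04], [0, 0, 0], 0.235],
  [[0, -0.01, 0.03], [-0.052, 0.0875, 0], 0.235],
  [[0.006, -0.012, 0], [-0.052, 0.0875, 0], 0.235],
  [[0.006, -0.012, 0], [-0.052, 0.0875, 0], 0.235],
  [[0, 0, 0], [-0.052, 0.0875, 0], 0.235],
  [[0, 0, 0], [-0.052, 0.0875, 0], 0.235],
  [[0, 0, 0], [-0.052, 0.0875, 0], 0.235],
  [[0, 0, 0], [0, 0, -0.173], 0.235],
])

```text
clock: 15.5
tool_pos: [0.5613, 0.0669, 0.1809]
tcp_rot: [3.089, 0.563, -0.004]
contact_force: [-0.2, -0.2, -0.1]
grip_width: 0.0199
finger_force: 0.0
```

Emit:
arm_command([
  [[0, 0, 0], [0, 0, -0.175], 0.235],
  [[0, 0, 0], [0, 0, -0.175], 0.235],
  [[0, 0, 0], [0, 0, -0.175], 0.235],
  [[0, 0, 0], [0, 0, -0.175], 0.235],
  [[0, 0, 0], [0, 0, -0.175], 0.235],
  [[0, 0, 0], [0, 0, -0.175], 0.235],
  [[0, 0, 0], [0, 0, -0.175], 0.235],
  [[0, 0, 0], [0, 0, -0.173], 0.235],
  [[0, 0, 0], [0, 0, 0], 0.235],
  [[0, 0, 0], [0, 0, 0], 0.235],
])

```text
clock: 16.75
tool_pos: [0.5606, 0.0665, 0.1812]
tcp_rot: [2.733, -1.549, 0.0]
contact_force: [-0.7, -0.8, -0.0]
grip_width: 0.02
finger_force: 0.0
```

```bash
python3 -c "from h import *; tip();board()"
```

```text
t 16.75 tcp [0.5606 0.0665 0.1812] jig tip [ 39.9 -61.1  98.2] jig tcp [ 40.  -61.1 171.2] z in jig [-0. -0. -1.] y in jig [-1.    -0.002  0.   ] F jig [-1.1 -0.3 -0. ] q [-0.02  0.2   1.63 -0.    1.31  2.58] w 0.02
top [ 27.5 -25.7] [42.7 51.2] 89.6 [[2.0, -47.0], [53.0, -47.0], [53.0, -5.0], [2.0, -4.0]]
side [ 32.6 -23.3] [52.4 64. ] 89.8 [[1.0, -49.0], [65.0, -50.0], [65.0, 3.0], [1.0, 3.0]]
```

Emit:
arm_command([
  [[0.0007, -0.0148, 0], [0, 0, 0], 0.235],
  [[0, 0, -0.04], [0, 0, 0], 0.235],
  [[0, 0, -0.035], [0, 0, 0], 0.235],
  [[0, 0, -0.02], [0, 0, 0], 0.235],
  [[-0.0026, 0.0043, 0], [0, 0, 0], 0.235],
  [[-0.0026, 0.0043, 0], [0, 0, 0], 0.235],
  [[-0.0008, 0.0013, 0], [0, 0, 0], 0.235],
  [[-0.0008, 0.0013, 0], [0, 0, 0], 0.235],
  [[-0.0008, 0.0013, 0], [0, 0, 0], 0.235],
  [[0, 0, 0], [0, 0, 0], 0.235],
])

```text
clock: 18.1
tool_pos: [0.5536, 0.0641, 0.0865]
tcp_rot: [-2.73, 1.554, -0.0]
contact_force: [-0.3, 0.2, 0.4]
grip_width: 0.0201
finger_force: 0.0
```

```bash
python3 -c "from h import *; tip();board()"
```

```text
t 18.1 tcp [0.5536 0.0641 0.0865] jig tip [ 32.8 -59.6   3.5] jig tcp [ 32.8 -59.5  76.5] z in jig [ 0. -0. -1.] y in jig [-1.     0.002 -0.   ] F jig [-0.2  0.3  0.4] q [-0.02  0.28  1.74  0.    1.12  2.58] w 0.0201
top [ 10.1 -15.4] [51.8 26.5] 50.0 [[-17.0, -27.0], [4.0, -44.0], [37.0, -4.0], [17.0, 13.0]]
side [ 32.5 -21.1] [52.5 63.8] 90.0 [[1.0, -47.0], [64.0, -47.0], [64.0, 5.0], [1.0, 5.0]]
```

Emit:
arm_command([
  [[-0.0003, 0.0004, 0], [0, 0, 0], 0.235],
  [[-0.0003, 0.0004, 0], [0, 0, 0], 0.235],
  [[-0.0003, 0.0004, 0], [0, 0, 0], 0.235],
  [[-0.0003, 0.0004, 0], [0, 0, 0], 0.235],
  [[0, 0, 0], [0, 0, 0], 0.235],
  [[0, 0, 0], [0, 0, 0], 0.235],
  [[0, 0, 0], [0, 0, 0], 0.235],
  [[0, 0, 0], [0, 0, 0], 0.235],
  [[0, 0, 0], [0, 0, 0], 0.235],
  [[0, 0, 0], [0, 0, 0], 0.235],
])

```text
clock: 19.45
tool_pos: [0.5524, 0.0657, 0.0864]
tcp_rot: [-2.73, 1.554, -0.0]
contact_force: [-0.8, 0.2, 0.2]
grip_width: 0.0198
finger_force: 0.0
```

Emit:
arm_command([
  [[-0.0003, 0.0004, 0], [0, 0, 0], 0.235],
  [[-0.0003, 0.0004, 0], [0, 0, 0], 0.235],
  [[-0.0003, 0.0004, 0], [0, 0, 0], 0.235],
  [[0, 0, 0], [0, 0, 0], 0.235],
  [[0, 0, 0], [0, 0, 0], 0.235],
  [[0, 0, 0], [0, 0, 0], 0.235],
  [[0, 0, 0], [0, 0, 0], 0.235],
  [[0, 0, 0], [0, 0, 0], 0.235],
  [[0, 0, 0], [0, 0, 0], 0.235],
  [[0, 0, 0], [0, 0, 0], 0.235],
])

```text
clock: 20.7
tool_pos: [0.5521, 0.0665, 0.0867]
tcp_rot: [-2.73, 1.554, -0.003]
contact_force: [5.1, -5.1, 0.9]
grip_width: 0.0203
finger_force: 3.1
```

```bash
python3 - <<'E'
from h import *
tip();board()
s=vision.snapshot("side")
cv2.imwrite("pics/s3.png",cv2.resize(s[285:360,240:340,::-1],(800,600),interpolation=2))
E
```

```text
t 20.7 tcp [0.5521 0.0665 0.0867] jig tip [ 32.8 -56.8   3.7] jig tcp [ 32.7 -56.7  76.7] z in jig [ 0.001 -0.001 -1.   ] y in jig [-1.     0.002 -0.001] F jig [ 1.7 -7.   0.9] q [-0.02  0.28  1.74 -0.    1.11  2.59] w 0.0203
top [  8.6 -13. ] [49.2 26.6] 50.4 [[-17.0, -23.0], [3.0, -40.0], [35.0, -3.0], [14.0, 14.0]]
side [ 32.6 -18.7] [63.9 52.6] 0.2 [[1.0, 8.0], [1.0, -45.0], [65.0, -45.0], [64.0, 8.0]]
```

View pics/s3.png

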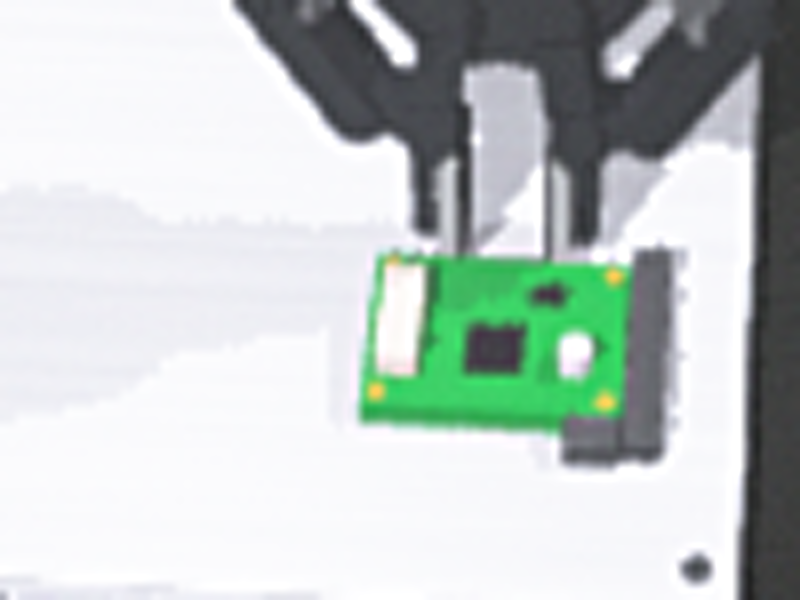

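The crop shows the board's end along the ledge (at about x 628) and its side on the stop (at about (590,425)). The 7 N reaction agrees. Next I back off, turn and grip across the width.

Emit:
arm_command([
  [[0.0051, -0.0086, 0], [0, 0, 0], 0.235],
  [[0, 0, 0.04], [0, 0, 0.1], 0.235],
  [[0, 0, 0.03], [0, 0, 0.173], 0.235],
  [[0, 0, 0.01], [0, 0, 0.173], 0.5],
  [[0, 0, 0], [0, 0, 0.173], 0.74],
  [[0, 0, 0], [0, 0, 0.173], 0.74],
  [[-0.0057, 0.0097, 0], [0, 0, 0.173], 0.74],
  [[-0.0057, 0.0097, 0], [0, 0, 0.173], 0.74],
  [[-0.0057, 0.0097, 0], [0, 0, 0.173], 0.74],
  [[-0.0057, 0.0097, 0], [0, 0, 0.173], 0.74],
])

```text
clock: 22.1
tool_pos: [0.5337, 0.097, 0.1662]
tcp_rot: [-3.061, -0.707, 0.001]
contact_force: [0.3, 0.3, 0.6]
grip_width: 0.0631
finger_force: 0.0
```

Emit:
arm_command([
  [[0, 0, 0], [0, 0, 0.087], 0.74],
  [[0, 0, 0], [0, 0, 0], 0.74],
  [[0, 0, 0], [0, 0, 0], 0.74],
  [[0, 0, 0], [0, 0, 0], 0.74],
  [[0, 0, 0], [0, 0, 0], 0.74],
  [[0, 0, 0], [0, 0, 0], 0.74],
  [[0, 0, 0], [0, 0, 0], 0.74],
  [[0, 0, 0], [0, 0, 0], 0.74],
  [[0, 0, 0], [0, 0, 0], 0.74],
  [[0, 0, 0], [0, 0, 0], 0.74],
])

```text
clock: 23.35
tool_pos: [0.5338, 0.0971, 0.1664]
tcp_rot: [-3.029, -0.832, 0.0]
contact_force: [0.2, 0.1, 0.4]
grip_width: 0.0635
finger_force: 0.0
```

```bash
python3 -c "from h import *; tip()"
```

```text
t 23.35 tcp [0.5338 0.0971 0.1664] jig tip [ 32.6 -21.1  83.4] jig tcp [ 32.6 -21.1 156.4] z in jig [-0.  0. -1.] y in jig [-0.002 -1.    -0.   ] F jig [ 0.2 -0.   0.4] q [0.04 0.17 1.7  0.   1.27 1.07] w 0.0635
```

Emit:
arm_command([
  [[0.0004, -0.0006, -0.035], [0, 0, 0], 0.74],
  [[0, 0, -0.03], [0, 0, 0], 0.74],
  [[0, 0, -0.013], [0, 0, 0], 0.74],
  [[0, 0, -0.004], [0, 0, 0], 0.74],
  [[0, 0, 0], [0, 0, 0], 0.68],
  [[0, 0, 0], [0, 0, 0], 0.62],
  [[0, 0, 0], [0, 0, 0], 0.58],
  [[0, 0, 0], [0, 0, 0], 0.54],
  [[0, 0, 0], [0, 0, 0], 0.5],
  [[0, 0, 0], [0, 0, 0], 0.5],
], newtons=30)

```text
clock: 24.6
tool_pos: [0.5345, 0.0964, 0.0852]
tcp_rot: [3.029, 0.832, 0.002]
contact_force: [-1.8, 0.3, 8.7]
grip_width: 0.0465
finger_force: 29.4
```

```bash
python3 -c "from h import *; tip();board()"
```

```text
t 24.6 tcp [0.5345 0.0964 0.0852] jig tip [ 33.  -22.1   2.2] jig tcp [ 32.9 -22.   75.2] z in jig [ 0.001 -0.001 -1.   ] y in jig [-0.002 -1.     0.001] F jig [-1.4  1.2  8.7] q [ 0.04  0.26  1.78 -0.    1.1   1.07] w 0.0465
top [ 2.9 -5.3] [12.8  3. ] 84.7 [[1.0, -12.0], [4.0, -12.0], [5.0, 1.0], [2.0, 1.0]]
side [ 10.9 -18.9] [22.1 50.5] 4.2 [[-2.0, 5.0], [2.0, -45.0], [24.0, -43.0], [20.0, 7.0]]
```

Emit:
arm_command([
  [[0, 0, 0], [0, 0, 0], 0.45],
  [[0, 0, 0.004], [0, 0, 0], 0.45],
  [[0, 0, 0.01], [0, 0, 0], 0.45],
  [[0, 0, 0.015], [0, 0, 0], 0.45],
  [[0, 0, 0.02], [0, 0, 0], 0.45],
  [[0, 0, 0.025], [0, 0, 0], 0.45],
  [[0, 0, 0.025], [0, 0, 0], 0.45],
  [[0, 0, 0], [0, 0, 0], 0.45],
  [[0, 0, 0], [0, 0, 0], 0.45],
  [[0, 0, 0], [0, 0, 0], 0.45],
], newtons=40)

```text
clock: 25.95
tool_pos: [0.5339, 0.0965, 0.1826]
tcp_rot: [-3.029, -0.831, 0.002]
contact_force: [0.5, 0.7, -1.2]
grip_width: 0.0461
finger_force: 42.2
```

```bash
python3 - <<'E'
from h import *
tip()
t=cv2.imread("pics/top0.png"); s=cv2.imread("pics/side0.png"); l=vision.snapshot("side")[:,:,::-1]
a=cv2.resize(t[242:292,411:456],(450,500),interpolation=2)
b=cv2.resize(s[225:259,371:414],(344,272),interpolation=2)
c=cv2.resize(l[240:330,230:344],(344,272),interpolation=2)
cv2.imwrite("pics/nest.png",np.hstack([a,cv2.resize(np.vstack([b,c]),(344,500))]))
print(proj("top",[[.5035,-.2525,.004]]),proj("side",[[.5035,-.2525,.004]]))
E
```

```text
t 25.95 tcp [0.5339 0.0965 0.1826] jig tip [ 32.3 -21.6  99.6] jig tcp [ 32.4 -21.6 172.6] z in jig [-0.001  0.001 -1.   ] y in jig [-0.002 -1.    -0.001] F jig [ 0.7  0.4 -1.2] q [0.04 0.16 1.68 0.   1.3  1.07] w 0.0461
[[433.31064254 267.16030937]] [[395.77862574 243.37663707]]
```

View pics/nest.png

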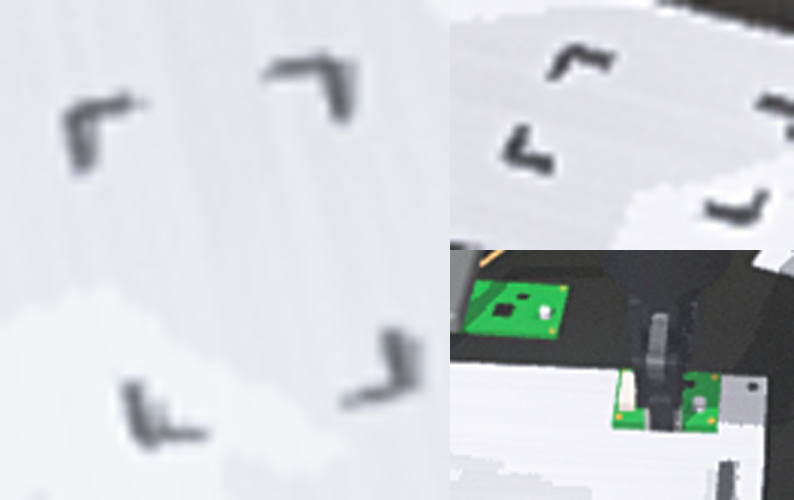

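The crop shows the board held level, with all four corner angles in clear view. By eye their outer corners in the top image are near (417.5,252.5), (445.7,248), (452.8,280.5) and (425.5,286.5). I cast rays to those.

```bash
python3 - <<'E'
from h import *
p=np.array([[65,105],[349,58],[420,385],[143,445]])/10-.5+[411,242]
for z in(.009,.006):
    w=plane("top",p,z)[:,:2]; print(w.round(4).tolist(),w.mean(0).round(4),[round(np.linalg.norm(w[i]-w[i-1])*1e3,1) for i in range(4)],cv2.minAreaRect((w*1000).astype(np.float32)))
s=cv2.imread("pics/side0.png")
g=cv2.cvtColor(s,cv2.COLOR_BGR2GRAY)[222:262,365:425]; G=cv2.resize(g,None,fx=8,fy=8,interpolation=2)
n,l,st,ce=cv2.connectedComponentsWithStats((G<130).astype(np.uint8))
A=[]
for i in range(1,n):
    if 500<st[i,4]<1000:
        u=ce[i]/8-.45+[365,222]; w=plane("side",[u],.0065)[0,:2]; A.append(w); print("side",st[i,4],u.round(1),w.round(4))
print(np.mean(A,0))
t=cv2.imread("pics/top0.png")
g=cv2.cvtColor(t,cv2.COLOR_BGR2GRAY)[240:293,410:455]; G=cv2.resize(g,None,fx=8,fy=8,interpolation=2)
bg=cv2.medianBlur(G,151); n,l,st,ce=cv2.connectedComponentsWithStats((bg.astype(int)-G>45).astype(np.uint8)); A=[]
for i in range(1,n):
    if st[i,4]>300:
        u=ce[i]/8-.45+[410,240]; w=plane("top",[u],.008)[0,:2]; A.append(w); print("top",st[i,4],u.round(1),w.round(4))
print(np.mean(A,0))
E
```

```text
[[0.5377, -0.2166], [0.5468, -0.2805], [0.4738, -0.2932], [0.462, -0.2311]] [ 0.5051 -0.2553] [np.float64(77.1), np.float64(64.5), np.float64(74.1), np.float64(63.2)] ((505.8616027832031, -255.4563751220703), (77.06437683105469, 64.46070861816406), 10.744584083557129)
[[0.538, -0.2171], [0.5471, -0.2811], [0.4739, -0.2938], [0.4621, -0.2316]] [ 0.5053 -0.2559] [np.float64(77.2), np.float64(64.7), np.float64(74.3), np.float64(63.4)] ((506.0434265136719, -255.9999542236328), (77.24702453613281, 64.61348724365234), 10.74458122253418)
side 875 [386.6 232.6] [ 0.54   -0.2736]
side 859 [412.6 239.8] [ 0.4749 -0.2853]
side 957 [380.  245.4] [ 0.5301 -0.2211]
side 774 [406.4 253.4] [ 0.4652 -0.2316]
[ 0.50253413 -0.2529054 ]
top 1848 [442.8 249.5] [ 0.542  -0.2747]
top 1846 [419.5 254.3] [ 0.5326 -0.2222]
top 1833 [449.8 278.5] [ 0.4772 -0.2875]
top 1702 [425.7 283.6] [ 0.4673 -0.2335]
[ 0.50478654 -0.25448458]
```

Emit:
arm_command([
  [[-0.003, -0.035, 0], [0, 0, -0.0357], 0.45],
  [[-0.003, -0.035, 0], [0, 0, -0.0357], 0.45],
  [[-0.003, -0.035, 0], [0, 0, -0.0357], 0.45],
  [[-0.003, -0.035, 0], [0, 0, -0.0357], 0.45],
  [[-0.003, -0.035, 0], [0, 0, -0.0357], 0.45],
  [[-0.003, -0.035, 0], [0, 0, -0.0357], 0.45],
  [[-0.003, -0.035, 0], [0, 0, -0.0357], 0.45],
  [[-0.003, -0.035, 0], [0, 0, -0.0357], 0.45],
  [[-0.003, -0.035, 0], [0, 0, -0.0357], 0.45],
  [[-0.003, -0.035, 0], [0, 0, -0.0357], 0.45],
])

```text
clock: 27.25
tool_pos: [0.5039, -0.2546, 0.1828]
tcp_rot: [-3.128, -0.278, 0.001]
contact_force: [-0.3, 0.1, 0.0]
grip_width: 0.0456
finger_force: 42.2
```

Emit:
arm_command([
  [[0, 0, -0.03], [0, 0, 0], 0.45],
  [[0, 0, -0.03], [0, 0, 0], 0.45],
  [[0, 0, -0.02], [0, 0, 0], 0.45],
  [[0, 0, 0], [0, 0, 0], 0.45],
  [[0, 0, 0], [0, 0, 0], 0.45],
  [[0, 0, 0], [0, 0, 0], 0.45],
  [[0, 0, 0], [0, 0, 0], 0.45],
  [[0, 0, 0], [0, 0, 0], 0.45],
  [[0, 0, 0], [0, 0, 0], 0.45],
  [[0, 0, 0], [0, 0, 0], 0.45],
])

```text
clock: 28.5
tool_pos: [0.5042, -0.2535, 0.1034]
tcp_rot: [-3.129, -0.28, -0.0]
contact_force: [0.7, 0.5, -0.4]
grip_width: 0.046
finger_force: 42.2
```

```bash
python3 - <<'E'
from h import *
s=readout.state(); print(s["tool_pos"],s["tcp_rot"],s["contact_force"],s["qpos"].round(2))
t=vision.snapshot("top"); l=vision.snapshot("side")
a=cv2.resize(t[237:297,405:465],(400,400),interpolation=2)
b=cv2.resize(l[215:265,360:430],(400,400),interpolation=2)
cv2.imwrite("pics/n2.png",np.hstack([a,b])[:,:,::-1])
c=bigc(green(l,(355,205,435,270))); print(cv2.contourArea(c))
w=plane("side",c.reshape(-1,2),s["tool_pos"][2]-.0667+.0); r=cv2.minAreaRect((w[:,:2]*1000).astype(np.float32)); print(r,cv2.boxPoints(r).tolist())
E
```

```text
[ 0.50421859 -0.25351853  0.10338764] [-3.12894616e+00 -2.80488193e-01 -1.90635360e-05] [ 0.6595892   0.47727691 -0.39981327] [-0.6   0.28  1.71  0.    1.15  0.79]
133.5
((481.3411560058594, -251.53726196289062), (27.472257614135742, 55.612178802490234), 20.43220329284668) [[458.76214599609375, -230.2758331298828], [478.17626953125, -282.38922119140625], [503.920166015625, -272.7987060546875], [484.50604248046875, -220.685302734375]]
```

View pics/n2.png

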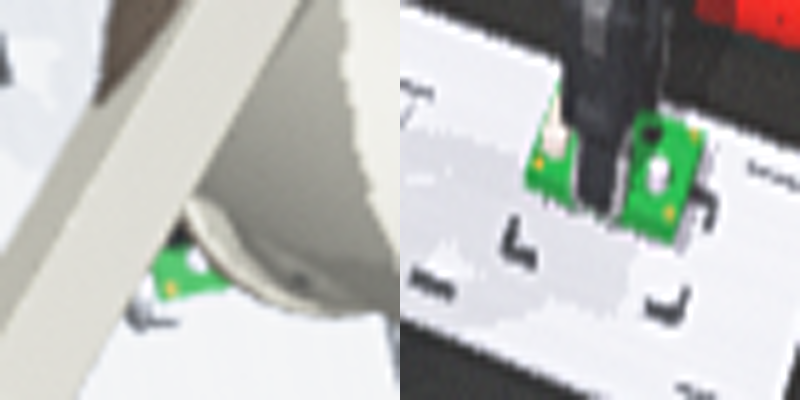

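Emit:
arm_command([
  [[0, 0, -0.006], [0, 0, 0], 0.45],
  [[0, 0, -0.006], [0, 0, 0], 0.45],
  [[0, 0, -0.005], [0, 0, 0], 0.45],
  [[0, 0, 0], [0, 0, 0], 0.45],
  [[0, 0, 0], [0, 0, 0], 0.45],
  [[0, 0, 0], [0, 0, 0], 0.45],
  [[0, 0, 0], [0, 0, 0], 0.45],
  [[0, 0, 0], [0, 0, 0], 0.45],
  [[0, 0, 0], [0, 0, 0], 0.45],
  [[0, 0, 0], [0, 0, 0], 0.45],
])

```text
clock: 29.85
tool_pos: [0.5042, -0.2535, 0.0864]
tcp_rot: [-3.129, -0.281, -0.0]
contact_force: [-0.3, -0.6, -0.4]
grip_width: 0.046
finger_force: 42.2
```

```bash
python3 - <<'E'
from h import *
s=readout.state(); print(s["tool_pos"],s["contact_force"])
l=vision.snapshot("side"); cv2.imwrite("pics/n3.png",cv2.resize(l[215:269,360:432],(800,600),interpolation=2)[:,:,::-1])
E
```

```text
[ 0.50422297 -0.25350103  0.08636989] [-0.32798406 -0.62048401 -0.43978855]
```

View pics/n3.png

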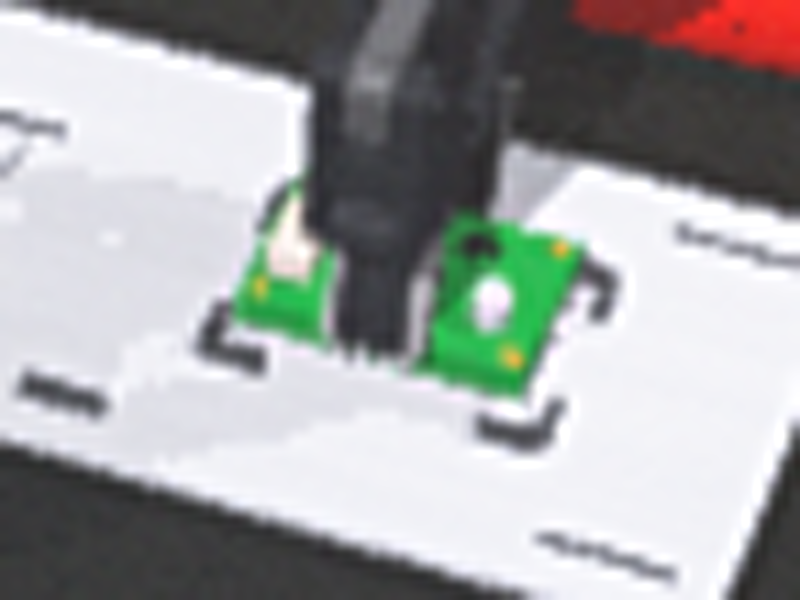

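The crop shows the board just over the nest. The gaps at both ends look even, at (205–238) and (522–545), and the front gap is slightly large. I shift 1 mm to +y and lower.

Emit:
arm_command([
  [[0, 0.001, 0], [0, 0, 0], 0.45],
  [[0, 0, -0.002], [0, 0, 0], 0.45],
  [[0, 0, -0.002], [0, 0, 0], 0.45],
  [[0, 0, -0.001], [0, 0, 0], 0.45],
  [[0, 0, -0.0005], [0, 0, 0], 0.45],
  [[0, 0, -0.0005], [0, 0, 0], 0.45],
  [[0, 0, 0], [0, 0, 0], 0.45],
  [[0, 0, 0], [0, 0, 0], 0.45],
  [[0, 0, 0], [0, 0, 0], 0.45],
  [[0, 0, 0], [0, 0, 0], 0.45],
])

```text
clock: 31.15
tool_pos: [0.5042, -0.2525, 0.0804]
tcp_rot: [-3.129, -0.28, -0.0]
contact_force: [-0.2, 0.3, -0.6]
grip_width: 0.0457
finger_force: 42.2
```

Emit:
arm_command([
  [[0, 0, -0.0005], [0, 0, 0], 0.45],
  [[0, 0, -0.0004], [0, 0, 0], 0.45],
  [[0, 0, -0.0003], [0, 0, 0], 0.45],
  [[0, 0, 0], [0, 0, 0], 0.45],
  [[0, 0, 0], [0, 0, 0], 0.45],
  [[0, 0, 0], [0, 0, 0], 0.45],
  [[0, 0, 0], [0, 0, 0], 0.45],
  [[0, 0, 0], [0, 0, 0], 0.45],
  [[0, 0, 0], [0, 0, 0], 0.45],
  [[0, 0, 0], [0, 0, 0], 0.45],
])

```text
clock: 32.4
tool_pos: [0.5042, -0.2525, 0.0794]
tcp_rot: [3.129, 0.281, 0.0]
contact_force: [-2.2, 0.5, 4.9]
grip_width: 0.0455
finger_force: 43.0
```

Emit:
arm_command([
  [[0, 0, 0], [0, 0, 0], 0.55],
  [[0, 0, 0], [0, 0, 0], 0.6],
  [[0, 0, 0], [0, 0, 0], 0.65],
  [[0, 0, 0], [0, 0, 0], 0.7],
  [[0, 0, 0], [0, 0, 0], 0.72],
  [[0, 0, 0], [0, 0, 0], 0.72],
  [[0, 0, 0.01], [0, 0, 0], 0.72],
  [[0, 0, 0.02], [0, 0, 0], 0.72],
  [[0, 0, 0.04], [0, 0, 0], 0.72],
  [[0, 0, 0.05], [0, 0, 0], 0.72],
])

```text
clock: 33.65
tool_pos: [0.5039, -0.2523, 0.2005]
tcp_rot: [-3.128, -0.28, 0.001]
contact_force: [1.0, -1.2, 0.3]
grip_width: 0.0613
finger_force: 0.0
```

Emit:
arm_command([
  [[-0.02, 0, 0.05], [0, 0, 0], 0.72],
  [[-0.03, 0, 0.02], [0, 0, 0], 0.72],
  [[-0.03, 0, 0], [0, 0, 0], 0.72],
  [[-0.03, 0, 0], [0, 0, 0], 0.72],
  [[-0.03, 0, 0], [0, 0, 0], 0.72],
  [[0, 0, 0], [0, 0, 0], 0.72],
  [[0, 0, 0], [0, 0, 0], 0.72],
  [[0, 0, 0], [0, 0, 0], 0.72],
  [[0, 0, 0], [0, 0, 0], 0.72],
  [[0, 0, 0], [0, 0, 0], 0.72],
])

```text
clock: 34.9
tool_pos: [0.3645, -0.2525, 0.269]
tcp_rot: [-3.129, -0.281, 0.0]
contact_force: [0.4, 0.2, -0.5]
grip_width: 0.0614
finger_force: 0.0
```

```bash
python3 - <<'E'
from h import *
s=readout.state(); print(s["tool_pos"],s["contact_force"])
t=vision.snapshot("top"); l=vision.snapshot("side")
a=cv2.resize(t[237:297,405:465],(400,500),interpolation=2)
b=cv2.resize(l[215:265,360:430],(400,500),interpolation=2)
cv2.imwrite("pics/n4.png",np.hstack([a,b])[:,:,::-1])
E
```

```text
[ 0.36446803 -0.2524639   0.26904934] [ 0.41755896  0.18363889 -0.49839738]
```

View pics/n4.png

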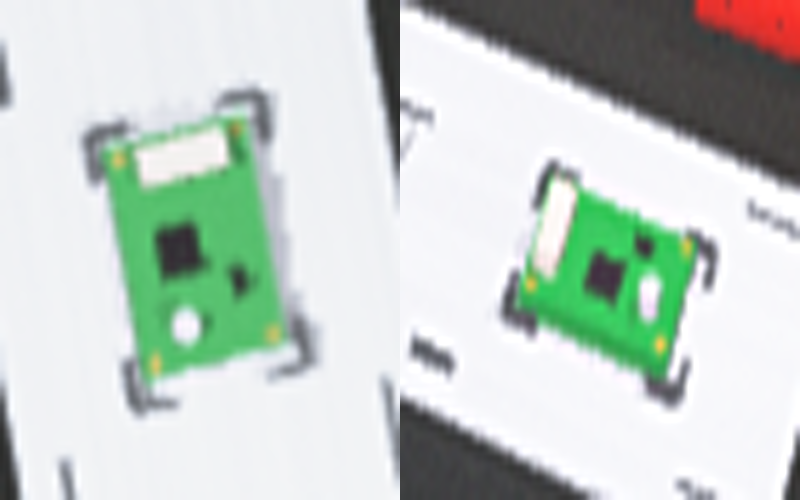

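Both views show the board flat inside all four corner angles, and the gripper is well clear. I hand the job in.

```bash
python3 -c "from rig import robot; print(robot.finish_job())"
```

```text
the job is handed in; nothing more can be done
None
```

The small green board was slid into the jig corner (end on the ledge, side on the stop), gripped, lifted and set flat between the nest's four corner angles; the job was handed in at about 35 s of the 72 s limit, with the gripper clear.

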